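Put the impact sockets away by size

ROBOT

A 6-joint arm with a two-finger parallel gripper is mounted at the origin on the work surface. World frame = base frame: x ahead of the robot, y to its left, z up, the work surface at z = 0. Lengths are in m, angles in rad, forces in N, time in s.
With the tool pointing down it reaches from about 0.375 to 0.9 m from the base axis. Payload 3.1 kg.
Tool frame: the origin (TCP) lies where the fingers leave the gripper's body, on its centre line; the fingertips stand 73 mm ahead of it and the grasp point (between the pads) lies 54 mm ahead of it; z points along the fingers, y is the line along which they close (so a half turn about z gives the same grasp; the last joint's range is limited). The gripper opens to 85 mm and grips with 20 to 120 N. Pads are 22 mm wide; open, the fingers measure 114 mm over their backs; the gripper's body (76 mm by 85 mm) begins 54 mm behind the grasp point. The pads swing forward as they close: fully open they stand 13 mm farther back than shut.
Start: joints at [-1.306, 0.527, 1.433, -0, 1.181, -0.178], TCP at [0.268, -0.565, 0.304] pointing down, gripper open.
Joint ranges: [-3.08, 3.08], [-0.75, 2.2], [0.22, 2.44], [-1.43, 4.57], [0, 2.65], [-2.85, 2.85]. Speed limits (rad/s): [2.79, 2.79, 3.14, 3.14, 3.14, 3.14].

INTERFACE

Orientations are given as a unit quaternion [x, y, z, w].
In Python, from station import manip gives the robot as it stands.
- The arm moves only by the shell command python3 -m crank 'ROWS' [FORCE]. ROWS is JSON, a list of rows, each an object with "dp": the shift along the tool's x, y, z normalised to -1 to 1, where 1 is 50 cm, a list of three; "delta_rot": the turn, a rotation vector about the tool's x, y, z normalised to -1 to 1, where 1 is 2 pi rad, a list of three; "fingers": the opening, from -1 (shut) to 1 (fully open). A call has 1 to 12 rows; each row shifts and turns the commanded pose from where the row before left it, along the tool's axes as they then stand; what a row does not reach is not made up. A row lasts 1/12 s, in which the tool goes at most 41.7 mm and 7.16 degrees, less where a joint would pass 70% of its speed; a pose out of reach is approached as far as the arm can. A call with a number of a shift or a turn outside -1 to 1 is refused whole. A call with a gripper value outside its range is refused whole. The fingers move at their own pace and stop on an object; FORCE is the grip in N (left out, the last holds). Time passes only in rows, so rows that do not move let the fingers close. It gives the time, the measured TCP pose, the force, the opening and the grip force at its end, in the units of the state.
- manip.sense(): the state, without advancing time (a new reading comes with each control period).
- manip.snapshot(name): name is "scene" or "top"; returns (picture, depth): 384x512x3 uint8, red, green, blue; 384x512 float32, m along the optical axis (not along the pixel's ray), 0 where there is no reading.
- manip.camera_model(name): a dict with "fx", "fy", "cx", "cy" (pixels), "origin" and "attitude" of the camera in the world. Camera axes: x right, y up, looking along -z (the intrinsics and any distortion apply to the point x, -y, -z); pixel columns grow to the right and rows downward; lengths in m; the calibration is good to about 2 mm. A picture is of the moment at which its call begins. camera_model takes no time and is no camera call.
- manip.sign_off(): hands the job in; it is judged then, once.
The state is a dict: "t": time; "q": joint angles; "qd": joint speeds; "tau": joint torques, N m; "tcp_pos": TCP position; "tool_rot": TCP orientation; "force": force on the tool from outside, world axes, zero at the start; "ft_torque": the same for the moment, N m; "finger_gap": opening from 0.0 (shut) to 1.0 (fully open); "gripper_force": force on a finger pad.
Only numpy, scipy, OpenCV 4.12 (cv2) and the standard library are available. Lean on these libraries where they do the work, as an engineer would, in place of code of your own. Each camera call takes 0.05 s, during which the arm holds its last target. There are 200 camera calls.

TASK

Put the four loose impact sockets away: stand each one, open end up, down in the pocket of the wooden block made for it (smallest socket in the smallest block, and so on up to the largest). Leave the big nut and the ball bearing where they lie, and let go of everything at the end.

Things in the scene. Friction and masses are not known exactly. Their poses are not given: they have to be found in the camera images.
- socket_a: the smallest of four deep impact sockets: dark steel upright cylinder, 22 mm across, 62 mm tall, about 110 g, standing on its closed flat end with the hexagonal opening up; origin at the centre of its underside, z up along its axis
- socket_b: the second smallest of four deep impact sockets: dark steel upright cylinder, 32 mm across, 66 mm tall, about 220 g, standing on its closed flat end with the hexagonal opening up; origin at the centre of its underside, z up along its axis
- socket_c: the second largest of four deep impact sockets: dark steel upright cylinder, 42 mm across, 72 mm tall, about 360 g, standing on its closed flat end with the hexagonal opening up; origin at the centre of its underside, z up along its axis
- socket_d: the largest of four deep impact sockets: dark steel upright cylinder, 54 mm across, 78 mm tall, about 550 g, standing on its closed flat end with the hexagonal opening up; origin at the centre of its underside, z up along its axis
- block_a: the smallest of four light wooden storage blocks, fixed to the bench: 60 x 60 mm square, 24 mm high, with one round flat-bottomed pocket in the middle of its top, 34 mm across and 12 mm deep (pocket floor 12 mm above the bench); home of the 22 mm socket; origin at the centre of its underside, z up, x and y along its sides
- block_b: the second smallest of four light wooden storage blocks, fixed to the bench: 70 x 70 mm square, 24 mm high, with one round flat-bottomed pocket in the middle of its top, 44 mm across and 12 mm deep (pocket floor 12 mm above the bench); home of the 32 mm socket; origin at the centre of its underside, z up, x and y along its sides
- block_c: the second largest of four light wooden storage blocks, fixed to the bench: 80 x 80 mm square, 24 mm high, with one round flat-bottomed pocket in the middle of its top, 54 mm across and 12 mm deep (pocket floor 12 mm above the bench); home of the 42 mm socket; origin at the centre of its underside, z up, x and y along its sides
- block_d: the largest of four light wooden storage blocks, fixed to the bench: 92 x 92 mm square, 24 mm high, with one round flat-bottomed pocket in the middle of its top, 66 mm across and 12 mm deep (pocket floor 12 mm above the bench); home of the 54 mm socket; origin at the centre of its underside, z up, x and y along its sides
- nut: a large bright steel hexagon nut lying flat, 47 mm across flats, 24 mm high, not a socket: leave it alone; origin at the centre of its underside
- bearing: a bright steel ball bearing lying flat, 52 mm outside, 15 mm high, with a bore in the middle, not a socket: leave it alone; origin at the centre of its underside

How it is judged:
By the outcome, as a careful person would: the job done as asked, in the order asked, and still so for the second after the job is handed in, with the robot touching nothing.
It also fails if it takes over 109 s, if anything falls off the work surface, if the arm or the gripper's body presses on something with over 40 N, if the wrist force passes 120 N, or if a joint passes its speed limit or range.

## Working session

There is one attempt and no reset: what is moved stays moved. The work goes in short steps, Python scripts to look and compute and a shell command to move; the robot and the scene stay as the last step left them, time stands still between calls to the robot, and variables do not carry over. Pictures are saved under pics/ and viewed, at most 14 in all, crops included, and the job is handed in when it is done.

```bash
mkdir -p pics; cat > h.py <<'E'
from station import manip
import numpy as np, cv2
from scipy.spatial.transform import Rotation as R
def cloud(name):
    img,d=manip.snapshot(name); c=manip.camera_model(name)
    v,u=np.mgrid[:384,:512]
    p=np.stack([(u-c['cx'])/c['fx']*d,-(v-c['cy'])/c['fy']*d,-d],-1)
    a=np.array(c['attitude'],float)
    M=a if a.shape==(3,3) else R.from_quat(a).as_matrix()
    return img,d,p@M.T+np.array(c['origin'])
E
python3 - <<'E'
from h import *
print(manip.sense())
for n in('top','scene'):
    i,d,P=cloud(n); print(manip.camera_model(n)); np.savez(n,i=i,d=d,P=P)
    cv2.imwrite(f'pics/{n}0.png',i[...,::-1])
E
```

```text
{'t': 0.0, 'q': array([-1.30647544e+00,  5.28463748e-01,  1.43392588e+00,  3.19217864e-05,
        1.18136297e+00, -1.78487985e-01]), 'qd': array([-0.00023788,  0.00028233, -0.00132733,  0.00048029, -0.00016882,
        0.0006746 ]), 'tau': array([ 2.66391267e-03, -4.42343581e+01, -1.78022987e+01, -7.07526078e-05,
        8.34693405e-03,  9.86075094e-06]), 'tcp_pos': array([ 0.26768958, -0.56414928,  0.30292742]), 'tool_rot': array([ 9.75590762e-01,  2.19593940e-01, -3.15888287e-05, -1.07961443e-03]), 'force': array([-0.47244958, -0.84925283,  0.4094898 ]), 'ft_torque': array([ 0.03371278, -0.01620678,  0.02854612]), 'gripper_force': 0.0, 'finger_gap': 0.9976320769289146}
{'fx': 346.82164811356995, 'fy': 346.82164811356995, 'cx': 254.11863077349454, 'cy': 189.5326201787971, 'origin': array([ 0.41939433, -0.00498426,  0.84113975]), 'attitude': array([-0.06111495,  0.0390627 ,  0.70875764, -0.70171339])}
{'fx': 391.9191319460533, 'fy': 391.9191319460533, 'cx': 253.9541490056438, 'cy': 188.02540960475565, 'origin': array([1.29018756, 0.33138518, 0.62243728]), 'attitude': array([0.25959824, 0.39330894, 0.73694839, 0.48458633])}
```

View pics/top0.png

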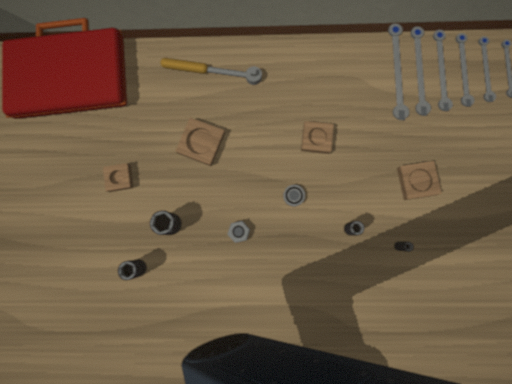

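View pics/scene0.png

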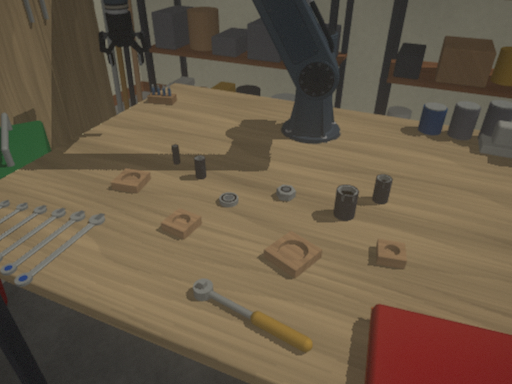

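The top view shows blocks at pixels (118,177), (202,141), (319,137) and (420,180). Sockets are at (404,246), (355,228), (130,269) and (164,222), the nut at (239,231) and the bearing at (294,195). The scene view agrees.

```bash
python3 - <<'E'
from h import *
for n in('top','scene'):
    f=np.load(n+'.npz'); P=f['P']; d=f['d']; 
    t=(P[...,0]>.25)&(P[...,0]<.85)&(abs(P[...,1])<.5)&(d>0)
    flat=t&(abs(P[...,2])<.012); A=np.c_[P[flat][:,:2],np.ones(flat.sum())]
    print(n,'plane',np.linalg.lstsq(A,P[flat][:,2],rcond=None)[0])
    m=(t&(P[...,2]>.012)&(P[...,2]<.15)).astype(np.uint8)
    k,l,s,c=cv2.connectedComponentsWithStats(m)
    for j in range(1,k):
        if s[j,4]<25: continue
        q=P[l==j]; zt=np.percentile(q[:,2],90); top=q[q[:,2]>zt-.008]
        r=cv2.minAreaRect((top[:,:2]*1000).astype(np.float32))
        print(c[j].round(),s[j,4],'ztop',zt.round(4),'rect mm',np.round(r[0],1),np.round(r[1],1),round(r[2],1))
E
```

```text
top plane [ 0.00089103 -0.00013794 -0.00016536]
[91. 87.] 3053 ztop 0.0516 rect mm [800.3 423.7] [106.8 156.8] 3.6
[232.  72.] 520 ztop 0.025 rect mm [831.4 103.6] [206.   38.6] 88.2
[200. 141.] 1212 ztop 0.0256 rect mm [659.6 152.1] [92.9 92.8] 67.9
[317. 136.] 760 ztop 0.0257 rect mm [ 666.1 -134.9] [70.3 72.1] 83.0
[420. 180.] 1051 ztop 0.0255 rect mm [ 555.4 -373.1] [80.2 83.3] 8.4
[117. 177.] 611 ztop 0.0256 rect mm [572.7 354.3] [61.8 62. ] 9.1
[294. 195.] 342 ztop 0.0165 rect mm [523.3 -75. ] [47.9 49. ] 88.3
[165. 223.] 613 ztop 0.0779 rect mm [457.7 222.8] [53.3 52.2] 46.3
[239. 231.] 348 ztop 0.0262 rect mm [437.9  57.6] [46.3 51.2] 11.9
[354. 228.] 233 ztop 0.066 rect mm [ 443.  -207.5] [31.  28.6] 89.3
[405. 246.] 152 ztop 0.0622 rect mm [ 400.7 -318.1] [20.7 19.6] 89.2
[131. 269.] 448 ztop 0.0719 rect mm [354.4 299.5] [39.1 41.7] 0.2
scene plane [ 0.00043065  0.00043992 -0.00064817]
[175. 153.] 117 ztop 0.0595 rect mm [ 402.9 -316.2] [21.9 18.9] 9.0
[199. 166.] 212 ztop 0.0631 rect mm [ 445.8 -206.6] [28.4 32.8] 3.6
[130. 179.] 470 ztop 0.0239 rect mm [ 556.8 -371.6] [84.2 83.1] 8.0
[382. 188.] 405 ztop 0.0698 rect mm [356.9 300.6] [39.7 41.6] 62.9
[285. 191.] 198 ztop 0.0246 rect mm [441.2  60.2] [50.4 47.6] 45.7
[345. 201.] 670 ztop 0.0765 rect mm [460.7 225.4] [52.4 54.5] 60.8
[228. 198.] 152 ztop 0.0151 rect mm [525.3 -73.1] [51.4 48.5] 27.1
[180. 222.] 564 ztop 0.0242 rect mm [ 666.3 -133.3] [73.8 73.7] 82.7
[292. 252.] 1103 ztop 0.0244 rect mm [660.5 153.5] [93.6 94.9] 68.0
[391. 252.] 575 ztop 0.0246 rect mm [572.9 355.3] [65.6 59.8] 9.3
[213. 294.] 509 ztop 0.027 rect mm [843.6  48.4] [101.2  39.8] 63.6
[420. 337.] 4563 ztop 0.0508 rect mm [797.6 422.8] [105.1 154.1] 0.2
```

Both views agree to about 2 mm. First I'll turn the tool so its axes line up with the world's.

```bash
python3 -m crank '[{"dp":[0,0,0],"delta_rot":[0,0,0.0176],"fingers":1},{"dp":[0,0,0],"delta_rot":[0,0,0.0176],"fingers":1},{"dp":[0,0,0],"delta_rot":[0,0,0.0176],"fingers":1},{"dp":[0,0,0],"delta_rot":[0,0,0.0176],"fingers":1},{"dp":[0,0,0],"delta_rot":[0,0,0],"fingers":1},{"dp":[0,0,0],"delta_rot":[0,0,0],"fingers":1}]' 80
```

```text
t: 0.6
tcp_pos: [0.2678, -0.5644, 0.3035]
tool_rot: [1.0, 0.002, -0.0, -0.0]
force: [-0.1, 0.5, -0.2]
finger_gap: 0.996
gripper_force: 0.0
```

```bash
python3 -m crank '[{"dp":[0.0335,-0.0618,0.025],"delta_rot":[0,0,0],"fingers":1},{"dp":[0.0335,-0.0618,0.025],"delta_rot":[0,0,0],"fingers":1},{"dp":[0.0335,-0.0618,0.025],"delta_rot":[0,0,0],"fingers":1},{"dp":[0.0335,-0.0618,0.025],"delta_rot":[0,0,0],"fingers":1},{"dp":[0.0335,-0.0618,0.025],"delta_rot":[0,0,0],"fingers":1},{"dp":[0.0335,-0.0618,0.025],"delta_rot":[0,0,0],"fingers":1},{"dp":[0.0335,-0.0618,0.025],"delta_rot":[0,0,0],"fingers":1},{"dp":[0.0335,-0.0618,0.025],"delta_rot":[0,0,0],"fingers":1},{"dp":[0,0,0],"delta_rot":[0,0,0],"fingers":1},{"dp":[0,0,0],"delta_rot":[0,0,0],"fingers":1},{"dp":[0,0,0],"delta_rot":[0,0,0],"fingers":1}]'
```

```text
t: 1.52
tcp_pos: [0.4022, -0.3179, 0.2041]
tool_rot: [1.0, 0.001, 0.0, 0.001]
force: [-0.1, 0.4, 0.5]
finger_gap: 1.002
gripper_force: 0.0
```

```bash
python3 -m crank '[{"dp":[0,0,0.052],"delta_rot":[0,0,0],"fingers":1},{"dp":[0,0,0.052],"delta_rot":[0,0,0],"fingers":1},{"dp":[0,0,0.052],"delta_rot":[0,0,0],"fingers":1},{"dp":[0,0,0.052],"delta_rot":[0,0,0],"fingers":1},{"dp":[0,0,0],"delta_rot":[0,0,0],"fingers":1},{"dp":[0,0,0],"delta_rot":[0,0,0],"fingers":-1},{"dp":[0,0,0],"delta_rot":[0,0,0],"fingers":-1},{"dp":[0,0,0],"delta_rot":[0,0,0],"fingers":-1},{"dp":[0,0,0],"delta_rot":[0,0,0],"fingers":-1},{"dp":[0,0,0],"delta_rot":[0,0,0],"fingers":-1},{"dp":[0,0,0],"delta_rot":[0,0,0],"fingers":-1},{"dp":[0,0,0],"delta_rot":[0,0,0],"fingers":-1}]' 60
```

```text
t: 2.52
tcp_pos: [0.4022, -0.3179, 0.1013]
tool_rot: [1.0, 0.0, 0.001, 0.001]
force: [-0.3, 0.2, 6.7]
finger_gap: 0.246
gripper_force: 58.3
```

```bash
python3 -m crank '[{"dp":[0,0,-0.03],"delta_rot":[0,0,0],"fingers":-1},{"dp":[0,0,-0.05],"delta_rot":[0,0,0],"fingers":-1},{"dp":[0,0,-0.06],"delta_rot":[0,0,0],"fingers":-1},{"dp":[0,0,-0.06],"delta_rot":[0,0,0],"fingers":-1},{"dp":[0,0,-0.05],"delta_rot":[0,0,0],"fingers":-1},{"dp":[0.019,-0.0747,0],"delta_rot":[0,0,0],"fingers":-1},{"dp":[0.019,-0.0747,0],"delta_rot":[0,0,0],"fingers":-1},{"dp":[0.019,-0.0747,0],"delta_rot":[0,0,0],"fingers":-1},{"dp":[0.019,-0.0747,0],"delta_rot":[0,0,0],"fingers":-1},{"dp":[0.019,-0.0747,0],"delta_rot":[0,0,0],"fingers":-1},{"dp":[0.019,-0.0747,0],"delta_rot":[0,0,0],"fingers":-1},{"dp":[0.019,-0.0747,0],"delta_rot":[0,0,0],"fingers":-1}]'; python3 -m crank '[{"dp":[0.019,-0.0747,0],"delta_rot":[0,0,0],"fingers":-1},{"dp":[0.019,-0.0747,0],"delta_rot":[0,0,0],"fingers":-1},{"dp":[0.019,-0.0747,0],"delta_rot":[0,0,0],"fingers":-1},{"dp":[0.019,-0.0747,0],"delta_rot":[0,0,0],"fingers":-1},{"dp":[0.019,-0.0747,0],"delta_rot":[0,0,0],"fingers":-1},{"dp":[0.019,-0.0747,0],"delta_rot":[0,0,0],"fingers":-1},{"dp":[0.019,-0.0747,0],"delta_rot":[0,0,0],"fingers":-1},{"dp":[0.019,-0.0747,0],"delta_rot":[0,0,0],"fingers":-1},{"dp":[0.019,-0.0747,0],"delta_rot":[0,0,0],"fingers":-1},{"dp":[0.019,-0.0747,0],"delta_rot":[0,0,0],"fingers":-1},{"dp":[0.019,-0.0747,0],"delta_rot":[0,0,0],"fingers":-1},{"dp":[0,0,0],"delta_rot":[0,0,0],"fingers":-1}]'; python3 -m crank '[{"dp":[0,0,0],"delta_rot":[0,0,0],"fingers":-1},{"dp":[0,0,0],"delta_rot":[0,0,0],"fingers":-1}]'
python3 - <<'E'
from h import *
i,d,P=cloud('scene'); cv2.imwrite('pics/a1.png',cv2.resize(i[100:320,260:500,::-1],None,fx=2.5,fy=2.5))
E
```

```text
t: 3.52
tcp_pos: [0.468, -0.054, 0.2254]
tool_rot: [1.0, 0.0, 0.0, 0.0]
force: [0.6, -0.5, -1.0]
finger_gap: 0.237
gripper_force: 58.9
t: 4.52
tcp_pos: [0.5733, 0.362, 0.2256]
tool_rot: [1.0, 0.003, 0.003, -0.003]
force: [1.0, 0.9, -1.5]
finger_gap: 0.243
gripper_force: 59.1
t: 4.68
tcp_pos: [0.5714, 0.3548, 0.2246]
tool_rot: [1.0, 0.001, -0.001, 0.001]
force: [-0.6, -0.2, -1.7]
finger_gap: 0.241
gripper_force: 59.1
```

View pics/a1.png

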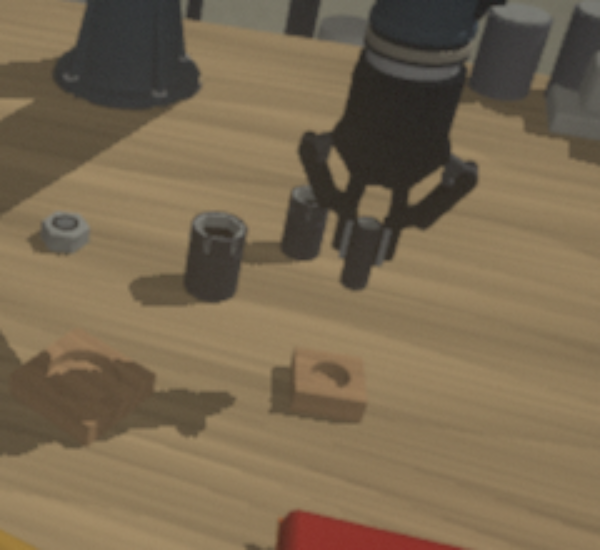

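The socket is held at crop (360,250) and looks slightly tilted, with the block below it at (330,385). I'll measure the tilt from the depth.

```bash
cat >> h.py <<'E'
def held(n,c,r,zlo,zhi):
    "fit circle of radius r to slices of the held cylinder; seen surface from scene camera"
    from scipy.optimize import least_squares
    i,d,P=cloud(n); q=P[(d>0)&(np.hypot(P[...,0]-c[0],P[...,1]-c[1])<r*2)]
    cam=manip.camera_model(n)['origin'][:2]; u=(cam-np.array(c)); u/=np.linalg.norm(u)
    for lo in np.arange(zlo,zhi,.008):
        s=q[(q[:,2]>=lo)&(q[:,2]<lo+.008)][:,:2]
        if len(s)<6: continue
        f=least_squares(lambda x:np.hypot(*(s-x).T)-r,np.array(c),loss='soft_l1',f_scale=.001)
        print(round(lo+.004,3),len(s),f.x.round(4))
    return i
E
python3 - <<'E'
from h import *
held('scene',(.5714,.355),.011,.115,.195)
E
```

```text
0.127 31 [0.5708 0.3546]
0.135 35 [0.5708 0.3544]
0.143 35 [0.5707 0.3542]
0.151 37 [0.571  0.3548]
0.159 71 [0.5713 0.3547]
0.167 68 [0.5724 0.3549]
0.175 81 [0.5736 0.3558]
0.183 105 [0.5746 0.3546]
0.191 31 [0.581  0.3545]
```

```bash
python3 -m crank '[{"dp":[0.004,0,0.05],"delta_rot":[0,0,0],"fingers":-1},{"dp":[0,0,0.05],"delta_rot":[0,0,0],"fingers":-1},{"dp":[0,0,0.05],"delta_rot":[0,0,0],"fingers":-1},{"dp":[0,0,0.04],"delta_rot":[0,0,0],"fingers":-1},{"dp":[0,0,0.02],"delta_rot":[0,0,0],"fingers":-1},{"dp":[0,0,0.012],"delta_rot":[0,0,0],"fingers":-1},{"dp":[0,0,0],"delta_rot":[0,0,0],"fingers":-1},{"dp":[0,0,0],"delta_rot":[0,0,0],"fingers":-1}]'
```

```text
t: 5.45
tcp_pos: [0.5752, 0.3545, 0.115]
tool_rot: [1.0, -0.0, 0.001, -0.0]
force: [0.6, 0.1, -1.0]
finger_gap: 0.243
gripper_force: 59.4
```

```bash
python3 -m crank '[{"dp":[-0.004,0,0.003],"delta_rot":[0,0,0],"fingers":-1},{"dp":[0,0,0],"delta_rot":[0,0,0],"fingers":-1},{"dp":[0,0,0],"delta_rot":[0,0,0],"fingers":1},{"dp":[0,0,0],"delta_rot":[0,0,0],"fingers":1},{"dp":[0,0,0],"delta_rot":[0,0,0],"fingers":1},{"dp":[0,0,0],"delta_rot":[0,0,0],"fingers":1},{"dp":[0,0,0],"delta_rot":[0,0,0],"fingers":1},{"dp":[0,0,-0.05],"delta_rot":[0,0,0],"fingers":1},{"dp":[0,0,-0.06],"delta_rot":[0,0,0],"fingers":1},{"dp":[0,0,-0.06],"delta_rot":[0,0,0],"fingers":1},{"dp":[0,0,-0.05],"delta_rot":[0,0,0],"fingers":1},{"dp":[0,0,0],"delta_rot":[0,0,0],"fingers":1}]'
python3 - <<'E'
from h import *
held('scene',(.573,.355),.011,.028,.08)
E
```

```text
t: 6.45
tcp_pos: [0.5752, 0.3563, 0.2288]
tool_rot: [1.0, 0.0, 0.005, -0.002]
force: [1.1, 0.6, 0.2]
finger_gap: 0.998
gripper_force: 0.0
0.032 31 [0.5723 0.3556]
0.04 26 [0.5719 0.3553]
0.048 35 [0.5716 0.3556]
0.056 27 [0.5726 0.3557]
0.064 40 [0.5731 0.3552]
0.072 57 [0.5739 0.3559]
```

Socket A is standing in its pocket, with its top at about 74 mm. Next is socket B.

```bash
python3 -m crank '[{"dp":[-0.0173,0.0749,0],"delta_rot":[0,0,0],"fingers":1},{"dp":[-0.0173,0.0749,0],"delta_rot":[0,0,0],"fingers":1},{"dp":[-0.0173,0.0749,0],"delta_rot":[0,0,0],"fingers":1},{"dp":[-0.0173,0.0749,0],"delta_rot":[0,0,0],"fingers":1},{"dp":[-0.0173,0.0749,0],"delta_rot":[0,0,0],"fingers":1},{"dp":[-0.0173,0.0749,0],"delta_rot":[0,0,0],"fingers":1},{"dp":[-0.0173,0.0749,0],"delta_rot":[0,0,0],"fingers":1},{"dp":[-0.0173,0.0749,0],"delta_rot":[0,0,0],"fingers":1},{"dp":[-0.0173,0.0749,0],"delta_rot":[0,0,0],"fingers":1},{"dp":[-0.0173,0.0749,0],"delta_rot":[0,0,0],"fingers":1},{"dp":[-0.0173,0.0749,0],"delta_rot":[0,0,0],"fingers":1},{"dp":[-0.0173,0.0749,0],"delta_rot":[0,0,0],"fingers":1}]'; python3 -m crank '[{"dp":[-0.0173,0.0749,0],"delta_rot":[0,0,0],"fingers":1},{"dp":[-0.0173,0.0749,0],"delta_rot":[0,0,0],"fingers":1},{"dp":[-0.0173,0.0749,0],"delta_rot":[0,0,0],"fingers":1},{"dp":[0,0,0],"delta_rot":[0,0,0],"fingers":1},{"dp":[0,0,0],"delta_rot":[0,0,0],"fingers":1},{"dp":[0,0,0],"delta_rot":[0,0,0],"fingers":1},{"dp":[0,0,0],"delta_rot":[0,0,0],"fingers":1}]'
```

```text
t: 7.5
tcp_pos: [0.4674, -0.0958, 0.2215]
tool_rot: [1.0, 0.0, -0.001, -0.001]
force: [0.5, -0.5, -0.6]
finger_gap: 0.997
gripper_force: 0.0
t: 8.08
tcp_pos: [0.4424, -0.2053, 0.2218]
tool_rot: [1.0, 0.001, -0.001, -0.001]
force: [-0.1, -0.1, -0.7]
finger_gap: 0.998
gripper_force: 0.0
```

```bash
python3 -m crank '[{"dp":[0.004,0.003,0.048],"delta_rot":[0,0,0],"fingers":1},{"dp":[0,0,0.048],"delta_rot":[0,0,0],"fingers":1},{"dp":[0,0,0.048],"delta_rot":[0,0,0],"fingers":1},{"dp":[0,0,0.048],"delta_rot":[0,0,0],"fingers":1},{"dp":[0,0,0.048],"delta_rot":[0,0,0],"fingers":1},{"dp":[0,0,0],"delta_rot":[0,0,0],"fingers":1},{"dp":[0,0,0],"delta_rot":[0,0,0],"fingers":-1},{"dp":[0,0,0],"delta_rot":[0,0,0],"fingers":-1},{"dp":[0,0,0],"delta_rot":[0,0,0],"fingers":-1},{"dp":[0,0,0],"delta_rot":[0,0,0],"fingers":-1},{"dp":[0,0,0],"delta_rot":[0,0,0],"fingers":-1},{"dp":[0,0,0],"delta_rot":[0,0,0],"fingers":-1}]' 70
```

```text
t: 9.08
tcp_pos: [0.4455, -0.2086, 0.104]
tool_rot: [1.0, 0.0, 0.001, 0.001]
force: [0.4, 0.8, 5.5]
finger_gap: 0.357
gripper_force: 68.7
```

```bash
python3 -m crank '[{"dp":[0,0,-0.03],"delta_rot":[0,0,0],"fingers":-1},{"dp":[0,0,-0.05],"delta_rot":[0,0,0],"fingers":-1},{"dp":[0,0,-0.06],"delta_rot":[0,0,0],"fingers":-1},{"dp":[0,0,-0.05],"delta_rot":[0,0,0],"fingers":-1},{"dp":[0,0,-0.03],"delta_rot":[0,0,0],"fingers":-1},{"dp":[0.0738,-0.0245,0],"delta_rot":[0,0,0],"fingers":-1},{"dp":[0.0738,-0.0245,0],"delta_rot":[0,0,0],"fingers":-1},{"dp":[0.0738,-0.0245,0],"delta_rot":[0,0,0],"fingers":-1},{"dp":[0.0738,-0.0245,0],"delta_rot":[0,0,0],"fingers":-1},{"dp":[0.0738,-0.0245,0],"delta_rot":[0,0,0],"fingers":-1},{"dp":[0.0738,-0.0245,0],"delta_rot":[0,0,0],"fingers":-1},{"dp":[0,0,0],"delta_rot":[0,0,0],"fingers":-1}]'; python3 -m crank '[{"dp":[0,0,0],"delta_rot":[0,0,0],"fingers":-1},{"dp":[0,0,0],"delta_rot":[0,0,0],"fingers":-1},{"dp":[0,0,0],"delta_rot":[0,0,0],"fingers":-1}]'
python3 - <<'E'
from h import *
i=held('scene',(.666,-.1345),.016,.1,.18)
cv2.imwrite('pics/b1.png',cv2.resize(i[80:300,60:300,::-1],None,fx=2.5,fy=2.5))
E
```

```text
t: 10.08
tcp_pos: [0.673, -0.1324, 0.2135]
tool_rot: [1.0, 0.002, 0.005, 0.001]
force: [1.1, -0.9, -1.8]
finger_gap: 0.353
gripper_force: 69.6
t: 10.33
tcp_pos: [0.6645, -0.1349, 0.2121]
tool_rot: [1.0, -0.0, -0.001, -0.0]
force: [-0.4, -0.6, -2.0]
finger_gap: 0.357
gripper_force: 69.6
0.112 31 [ 0.6615 -0.1344]
0.12 46 [ 0.6617 -0.1341]
0.128 40 [ 0.6616 -0.1343]
0.136 34 [ 0.6616 -0.134 ]
0.144 52 [ 0.6624 -0.1334]
0.152 74 [ 0.6641 -0.1279]
0.16 80 [ 0.6633 -0.1283]
0.168 102 [ 0.664  -0.1295]
0.176 72 [ 0.6666 -0.1347]
```

View pics/b1.png

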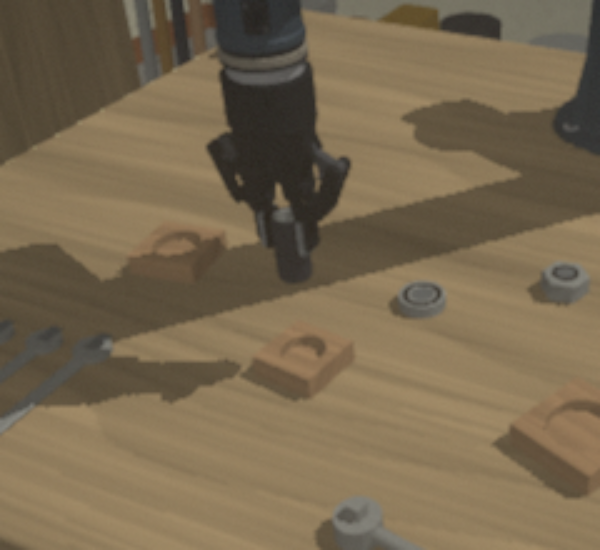

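Socket B is held upright at crop (293,245), over block B at (303,355). Next comes the descent with a small x correction.

```bash
python3 -m crank '[{"dp":[0.005,0,0.045],"delta_rot":[0,0,0],"fingers":-1},{"dp":[0,0,0.05],"delta_rot":[0,0,0],"fingers":-1},{"dp":[0,0,0.04],"delta_rot":[0,0,0],"fingers":-1},{"dp":[0,0,0.015],"delta_rot":[0,0,0],"fingers":-1},{"dp":[0,0,0],"delta_rot":[0,0,0],"fingers":-1},{"dp":[0,0,0],"delta_rot":[0,0,0],"fingers":-1}]'
python3 - <<'E'
from h import *
held('scene',(.666,-.1345),.016,.028,.08)
E
```

```text
t: 10.88
tcp_pos: [0.6685, -0.1353, 0.1378]
tool_rot: [1.0, -0.0, -0.0, -0.0]
force: [-0.0, -0.1, -1.6]
finger_gap: 0.355
gripper_force: 69.6
0.04 37 [ 0.6659 -0.1341]
0.048 36 [ 0.6651 -0.1351]
0.056 33 [ 0.6658 -0.1349]
0.064 31 [ 0.6661 -0.1347]
0.072 55 [ 0.6671 -0.1347]
0.08 67 [ 0.6675 -0.1304]
```

```bash
python3 -m crank '[{"dp":[0,-0.002,0.02],"delta_rot":[0,0,0],"fingers":-1},{"dp":[0,0,0.016],"delta_rot":[0,0,0],"fingers":-1},{"dp":[0,0,0.006],"delta_rot":[0,0,0],"fingers":-1},{"dp":[0,0,0],"delta_rot":[0,0,0],"fingers":-1},{"dp":[0,0,0],"delta_rot":[0,0,0],"fingers":1},{"dp":[0,0,0],"delta_rot":[0,0,0],"fingers":1},{"dp":[0,0,0],"delta_rot":[0,0,0],"fingers":1},{"dp":[0,0,0],"delta_rot":[0,0,0],"fingers":1},{"dp":[0,0,0],"delta_rot":[0,0,0],"fingers":1}]'; python3 -m crank '[{"dp":[0,0,-0.04],"delta_rot":[0,0,0],"fingers":1},{"dp":[0,0,-0.06],"delta_rot":[0,0,0],"fingers":1},{"dp":[0,0,-0.06],"delta_rot":[0,0,0],"fingers":1},{"dp":[0,0,-0.06],"delta_rot":[0,0,0],"fingers":1},{"dp":[0,0,0],"delta_rot":[0,0,0],"fingers":1},{"dp":[0,0,0],"delta_rot":[0,0,0],"fingers":1}]'
python3 - <<'E'
from h import *
held('scene',(.666,-.134),.016,.028,.09)
E
```

```text
t: 11.68
tcp_pos: [0.6689, -0.1338, 0.1167]
tool_rot: [1.0, 0.0, 0.0, 0.0]
force: [-0.4, 0.1, -0.2]
finger_gap: 0.998
gripper_force: 0.0
t: 12.18
tcp_pos: [0.67, -0.1342, 0.2293]
tool_rot: [1.0, 0.0, 0.003, 0.001]
force: [0.3, 0.3, -0.9]
finger_gap: 0.999
gripper_force: 0.0
0.032 34 [ 0.6656 -0.1328]
0.04 34 [ 0.6659 -0.1321]
0.048 45 [ 0.6658 -0.1328]
0.056 30 [ 0.6653 -0.133 ]
0.064 52 [ 0.6668 -0.1321]
0.072 70 [ 0.6667 -0.1312]
0.08 29 [ 0.668  -0.1327]
```

Socket B is in. Now socket C.

```bash
python3 -m crank '[{"dp":[-0.0448,-0.062,0],"delta_rot":[0,0,0],"fingers":1},{"dp":[-0.0448,-0.062,0],"delta_rot":[0,0,0],"fingers":1},{"dp":[-0.0448,-0.062,0],"delta_rot":[0,0,0],"fingers":1},{"dp":[-0.0448,-0.062,0],"delta_rot":[0,0,0],"fingers":1},{"dp":[-0.0448,-0.062,0],"delta_rot":[0,0,0],"fingers":1},{"dp":[-0.0448,-0.062,0],"delta_rot":[0,0,0],"fingers":1},{"dp":[-0.0448,-0.062,0],"delta_rot":[0,0,0],"fingers":1},{"dp":[-0.0448,-0.062,0],"delta_rot":[0,0,0],"fingers":1},{"dp":[-0.0448,-0.062,0],"delta_rot":[0,0,0],"fingers":1},{"dp":[-0.0448,-0.062,0],"delta_rot":[0,0,0],"fingers":1},{"dp":[-0.0448,-0.062,0],"delta_rot":[0,0,0],"fingers":1},{"dp":[-0.0448,-0.062,0],"delta_rot":[0,0,0],"fingers":1}]'; python3 -m crank '[{"dp":[-0.0448,-0.062,0],"delta_rot":[0,0,0],"fingers":1},{"dp":[-0.0448,-0.062,0],"delta_rot":[0,0,0],"fingers":1},{"dp":[0,0,0],"delta_rot":[0,0,0],"fingers":1},{"dp":[0,0,0],"delta_rot":[0,0,0],"fingers":1},{"dp":[0,0,0],"delta_rot":[0,0,0],"fingers":1},{"dp":[0,0,0],"delta_rot":[0,0,0],"fingers":1}]'
```

```text
t: 13.23
tcp_pos: [0.3975, 0.239, 0.2251]
tool_rot: [1.0, -0.0, -0.002, 0.0]
force: [0.9, 1.0, -0.5]
finger_gap: 1.003
gripper_force: 0.0
t: 13.73
tcp_pos: [0.3555, 0.2993, 0.2258]
tool_rot: [1.0, -0.0, -0.0, 0.0]
force: [-0.4, 0.3, -0.8]
finger_gap: 0.999
gripper_force: 0.0
```

```bash
python3 -m crank '[{"dp":[0,0,0.048],"delta_rot":[0,0,0],"fingers":1},{"dp":[0,0,0.048],"delta_rot":[0,0,0],"fingers":1},{"dp":[0,0,0.048],"delta_rot":[0,0,0],"fingers":1},{"dp":[0,0,0.048],"delta_rot":[0,0,0],"fingers":1},{"dp":[0,0,0.048],"delta_rot":[0,0,0],"fingers":1},{"dp":[0,0,0],"delta_rot":[0,0,0],"fingers":1},{"dp":[0,0,0],"delta_rot":[0,0,0],"fingers":-1},{"dp":[0,0,0],"delta_rot":[0,0,0],"fingers":-1},{"dp":[0,0,0],"delta_rot":[0,0,0],"fingers":-1},{"dp":[0,0,0],"delta_rot":[0,0,0],"fingers":-1},{"dp":[0,0,0],"delta_rot":[0,0,0],"fingers":-1},{"dp":[0,0,0],"delta_rot":[0,0,0],"fingers":-1}]' 90
```

```text
t: 14.73
tcp_pos: [0.3558, 0.3003, 0.1081]
tool_rot: [1.0, 0.0, 0.002, -0.001]
force: [1.5, -2.5, 7.3]
finger_gap: 0.473
gripper_force: 90.2
```

```bash
python3 -m crank '[{"dp":[0,0,-0.03],"delta_rot":[0,0,0],"fingers":-1},{"dp":[0,0,-0.05],"delta_rot":[0,0,0],"fingers":-1},{"dp":[0,0,-0.06],"delta_rot":[0,0,0],"fingers":-1},{"dp":[0,0,-0.06],"delta_rot":[0,0,0],"fingers":-1},{"dp":[0,0,-0.04],"delta_rot":[0,0,0],"fingers":-1},{"dp":[0.0222,0.0747,0],"delta_rot":[0,0,0],"fingers":-1},{"dp":[0.0222,0.0747,0],"delta_rot":[0,0,0],"fingers":-1},{"dp":[0.0222,0.0747,0],"delta_rot":[0,0,0],"fingers":-1},{"dp":[0.0222,0.0747,0],"delta_rot":[0,0,0],"fingers":-1},{"dp":[0.0222,0.0747,0],"delta_rot":[0,0,0],"fingers":-1},{"dp":[0.0222,0.0747,0],"delta_rot":[0,0,0],"fingers":-1},{"dp":[0.0222,0.0747,0],"delta_rot":[0,0,0],"fingers":-1}]'; python3 -m crank '[{"dp":[0.0222,0.0747,0],"delta_rot":[0,0,0],"fingers":-1},{"dp":[0.0222,0.0747,0],"delta_rot":[0,0,0],"fingers":-1},{"dp":[0.0222,0.0747,0],"delta_rot":[0,0,0],"fingers":-1},{"dp":[0.0222,0.0747,0],"delta_rot":[0,0,0],"fingers":-1},{"dp":[0.0222,0.0747,0],"delta_rot":[0,0,0],"fingers":-1},{"dp":[0.0222,0.0747,0],"delta_rot":[0,0,0],"fingers":-1},{"dp":[0.0222,0.0747,0],"delta_rot":[0,0,0],"fingers":-1},{"dp":[0.0222,0.0747,0],"delta_rot":[0,0,0],"fingers":-1},{"dp":[0.0222,0.0747,0],"delta_rot":[0,0,0],"fingers":-1},{"dp":[0.0222,0.0747,0],"delta_rot":[0,0,0],"fingers":-1},{"dp":[0.0222,0.0747,0],"delta_rot":[0,0,0],"fingers":-1}]'; python3 -m crank '[{"dp":[0,0,0],"delta_rot":[0,0,0],"fingers":-1},{"dp":[0,0,0],"delta_rot":[0,0,0],"fingers":-1},{"dp":[0,0,0],"delta_rot":[0,0,0],"fingers":-1},{"dp":[0,0,0],"delta_rot":[0,0,0],"fingers":-1},{"dp":[0,0,0],"delta_rot":[0,0,0],"fingers":-1}]'
python3 - <<'E'
from h import *
held('scene',(.556,-.372),.021,.1,.18)
E
```

```text
t: 15.73
tcp_pos: [0.4324, 0.0371, 0.227]
tool_rot: [1.0, 0.0, 0.0, -0.0]
force: [2.0, 1.4, -4.0]
finger_gap: 0.467
gripper_force: 92.1
t: 16.65
tcp_pos: [0.5547, -0.3732, 0.2265]
tool_rot: [1.0, 0.0, -0.0, -0.001]
force: [0.7, -0.4, -3.9]
finger_gap: 0.472
gripper_force: 92.1
t: 17.07
tcp_pos: [0.5547, -0.3703, 0.2263]
tool_rot: [1.0, 0.001, -0.001, -0.001]
force: [-0.1, 0.6, -3.7]
finger_gap: 0.469
gripper_force: 92.5
0.12 31 [ 0.552  -0.3703]
0.128 43 [ 0.5525 -0.3699]
0.136 42 [ 0.5524 -0.3698]
0.144 40 [ 0.5526 -0.3698]
0.152 41 [ 0.5522 -0.3695]
0.16 57 [ 0.5526 -0.3667]
0.168 59 [ 0.5522 -0.3613]
0.176 73 [ 0.5535 -0.3644]
```

```bash
python3 -m crank '[{"dp":[0.008,0.003,0.05],"delta_rot":[0,0,0],"fingers":-1},{"dp":[0,0,0.05],"delta_rot":[0,0,0],"fingers":-1},{"dp":[0,0,0.05],"delta_rot":[0,0,0],"fingers":-1},{"dp":[0,0,0.02],"delta_rot":[0,0,0],"fingers":-1},{"dp":[0,0,0],"delta_rot":[0,0,0],"fingers":-1},{"dp":[0,0,0],"delta_rot":[0,0,0],"fingers":-1}]'
python3 - <<'E'
from h import *
held('scene',(.556,-.372),.021,.028,.08)
E
```

```text
t: 17.62
tcp_pos: [0.5592, -0.3732, 0.1415]
tool_rot: [1.0, 0.001, -0.0, -0.0]
force: [0.3, -0.5, -4.2]
finger_gap: 0.473
gripper_force: 92.5
0.032 10 [ 0.5552 -0.3739]
0.04 37 [ 0.5565 -0.3731]
0.048 41 [ 0.5566 -0.373 ]
0.056 36 [ 0.5571 -0.373 ]
0.064 34 [ 0.5572 -0.3722]
0.072 39 [ 0.557 -0.371]
0.08 52 [ 0.5572 -0.3675]
```

```bash
python3 -m crank '[{"dp":[0,-0.002,0.02],"delta_rot":[0,0,0],"fingers":-1},{"dp":[0,0,0.016],"delta_rot":[0,0,0],"fingers":-1},{"dp":[0,0,0.005],"delta_rot":[0,0,0],"fingers":-1},{"dp":[0,0,0],"delta_rot":[0,0,0],"fingers":-1},{"dp":[0,0,0],"delta_rot":[0,0,0],"fingers":1},{"dp":[0,0,0],"delta_rot":[0,0,0],"fingers":1},{"dp":[0,0,0],"delta_rot":[0,0,0],"fingers":1},{"dp":[0,0,0],"delta_rot":[0,0,0],"fingers":1},{"dp":[0,0,0],"delta_rot":[0,0,0],"fingers":1}]'; python3 -m crank '[{"dp":[0,0,-0.04],"delta_rot":[0,0,0],"fingers":1},{"dp":[0,0,-0.06],"delta_rot":[0,0,0],"fingers":1},{"dp":[0,0,-0.06],"delta_rot":[0,0,0],"fingers":1},{"dp":[0,0,-0.06],"delta_rot":[0,0,0],"fingers":1},{"dp":[0,0,0],"delta_rot":[0,0,0],"fingers":1},{"dp":[0,0,0],"delta_rot":[0,0,0],"fingers":1}]'
python3 - <<'E'
from h import *
held('scene',(.556,-.372),.021,.028,.095)
E
```

```text
t: 18.42
tcp_pos: [0.5593, -0.3729, 0.1215]
tool_rot: [1.0, 0.0, 0.0, 0.0]
force: [-0.0, 0.1, 0.1]
finger_gap: 0.999
gripper_force: 0.0
t: 18.92
tcp_pos: [0.56, -0.3734, 0.2338]
tool_rot: [1.0, 0.0, 0.002, 0.002]
force: [-0.9, 0.0, 0.2]
finger_gap: 1.002
gripper_force: 0.0
0.032 38 [ 0.5566 -0.3719]
0.04 40 [ 0.5562 -0.3725]
0.048 36 [ 0.5568 -0.3725]
0.056 45 [ 0.5566 -0.3721]
0.064 39 [ 0.556 -0.372]
0.072 62 [ 0.558  -0.3713]
0.08 86 [ 0.5576 -0.3706]
```

Socket C is in. Now socket D.

```bash
python3 -m crank '[{"dp":[-0.0125,-0.0746,0],"delta_rot":[0,0,0],"fingers":1},{"dp":[-0.0125,-0.0746,0],"delta_rot":[0,0,0],"fingers":1},{"dp":[-0.0125,-0.0746,0],"delta_rot":[0,0,0],"fingers":1},{"dp":[-0.0125,-0.0746,0],"delta_rot":[0,0,0],"fingers":1},{"dp":[-0.0125,-0.0746,0],"delta_rot":[0,0,0],"fingers":1},{"dp":[-0.0125,-0.0746,0],"delta_rot":[0,0,0],"fingers":1},{"dp":[-0.0125,-0.0746,0],"delta_rot":[0,0,0],"fingers":1},{"dp":[-0.0125,-0.0746,0],"delta_rot":[0,0,0],"fingers":1},{"dp":[-0.0125,-0.0746,0],"delta_rot":[0,0,0],"fingers":1},{"dp":[-0.0125,-0.0746,0],"delta_rot":[0,0,0],"fingers":1},{"dp":[-0.0125,-0.0746,0],"delta_rot":[0,0,0],"fingers":1},{"dp":[-0.0125,-0.0746,0],"delta_rot":[0,0,0],"fingers":1}]'; python3 -m crank '[{"dp":[-0.0125,-0.0746,0],"delta_rot":[0,0,0],"fingers":1},{"dp":[-0.0125,-0.0746,0],"delta_rot":[0,0,0],"fingers":1},{"dp":[-0.0125,-0.0746,0],"delta_rot":[0,0,0],"fingers":1},{"dp":[-0.0125,-0.0746,0],"delta_rot":[0,0,0],"fingers":1},{"dp":[0,0,0],"delta_rot":[0,0,0],"fingers":1},{"dp":[0,0,0],"delta_rot":[0,0,0],"fingers":1},{"dp":[0,0,0],"delta_rot":[0,0,0],"fingers":1},{"dp":[0,0,0],"delta_rot":[0,0,0],"fingers":1},{"dp":[0,0,0],"delta_rot":[0,0,0],"fingers":1}]'
```

```text
t: 19.97
tcp_pos: [0.4822, 0.0767, 0.2295]
tool_rot: [1.0, 0.0, -0.002, -0.0]
force: [0.2, -0.3, -0.2]
finger_gap: 1.001
gripper_force: 0.0
t: 20.72
tcp_pos: [0.459, 0.2228, 0.2305]
tool_rot: [1.0, -0.001, -0.001, 0.0]
force: [0.9, -0.8, -0.1]
finger_gap: 0.996
gripper_force: 0.0
```

```bash
python3 -m crank '[{"dp":[0,-0.0025,0.049],"delta_rot":[0,0,0],"fingers":1},{"dp":[0,0,0.049],"delta_rot":[0,0,0],"fingers":1},{"dp":[0,0,0.049],"delta_rot":[0,0,0],"fingers":1},{"dp":[0,0,0.049],"delta_rot":[0,0,0],"fingers":1},{"dp":[0,0,0.047],"delta_rot":[0,0,0],"fingers":1},{"dp":[0,0,0],"delta_rot":[0,0,0],"fingers":1},{"dp":[0,0,0],"delta_rot":[0,0,0],"fingers":-1},{"dp":[0,0,0],"delta_rot":[0,0,0],"fingers":-1},{"dp":[0,0,0],"delta_rot":[0,0,0],"fingers":-1},{"dp":[0,0,0],"delta_rot":[0,0,0],"fingers":-1},{"dp":[0,0,0],"delta_rot":[0,0,0],"fingers":-1},{"dp":[0,0,0],"delta_rot":[0,0,0],"fingers":-1}]' 110
```

```text
t: 21.72
tcp_pos: [0.4599, 0.2252, 0.1113]
tool_rot: [1.0, 0.0, 0.002, -0.0]
force: [-0.1, -3.9, 7.7]
finger_gap: 0.611
gripper_force: 114.6
```

```bash
python3 -m crank '[{"dp":[0,0,-0.03],"delta_rot":[0,0,0],"fingers":-1},{"dp":[0,0,-0.05],"delta_rot":[0,0,0],"fingers":-1},{"dp":[0,0,-0.06],"delta_rot":[0,0,0],"fingers":-1},{"dp":[0,0,-0.06],"delta_rot":[0,0,0],"fingers":-1},{"dp":[0,0,-0.04],"delta_rot":[0,0,0],"fingers":-1},{"dp":[0.067,0.0237,0],"delta_rot":[0,0,0],"fingers":-1},{"dp":[0.067,0.0237,0],"delta_rot":[0,0,0],"fingers":-1},{"dp":[0.067,0.0237,0],"delta_rot":[0,0,0],"fingers":-1},{"dp":[0.067,0.0237,0],"delta_rot":[0,0,0],"fingers":-1},{"dp":[0.067,0.0237,0],"delta_rot":[0,0,0],"fingers":-1},{"dp":[0.067,0.0237,0],"delta_rot":[0,0,0],"fingers":-1},{"dp":[0,0,0],"delta_rot":[0,0,0],"fingers":-1}]'; python3 -m crank '[{"dp":[0,0,0],"delta_rot":[0,0,0],"fingers":-1},{"dp":[0,0,0],"delta_rot":[0,0,0],"fingers":-1},{"dp":[0,0,0],"delta_rot":[0,0,0],"fingers":-1},{"dp":[0,0,0],"delta_rot":[0,0,0],"fingers":-1}]'
python3 - <<'E'
from h import *
held('scene',(.660,.1535),.027,.1,.18)
E
```

```text
t: 22.72
tcp_pos: [0.667, 0.151, 0.2293]
tool_rot: [1.0, -0.001, 0.006, 0.001]
force: [1.6, -0.1, -5.7]
finger_gap: 0.612
gripper_force: 116.6
t: 23.05
tcp_pos: [0.6582, 0.1551, 0.2289]
tool_rot: [1.0, 0.001, -0.001, -0.0]
force: [0.4, -0.5, -6.3]
finger_gap: 0.612
gripper_force: 116.6
0.12 53 [0.6555 0.1553]
0.128 79 [0.6555 0.1554]
0.136 77 [0.656  0.1556]
0.144 86 [0.6557 0.1555]
0.152 79 [0.6557 0.1555]
0.16 83 [0.6561 0.1559]
0.168 131 [0.656  0.1558]
0.176 174 [0.6614 0.1593]
```

```bash
python3 -m crank '[{"dp":[0.007,0.004,0.05],"delta_rot":[0,0,0],"fingers":-1},{"dp":[0,0,0.05],"delta_rot":[0,0,0],"fingers":-1},{"dp":[0,0,0.05],"delta_rot":[0,0,0],"fingers":-1},{"dp":[0,0,0.02],"delta_rot":[0,0,0],"fingers":-1},{"dp":[0,0,0],"delta_rot":[0,0,0],"fingers":-1},{"dp":[0,0,0],"delta_rot":[0,0,0],"fingers":-1}]'
python3 - <<'E'
from h import *
held('scene',(.66,.153),.027,.028,.08)
E
```

```text
t: 23.6
tcp_pos: [0.6631, 0.1527, 0.1445]
tool_rot: [1.0, 0.0, -0.0, -0.0]
force: [-0.3, -0.3, -5.3]
finger_gap: 0.611
gripper_force: 116.7
0.032 16 [0.6601 0.1528]
0.04 59 [0.6606 0.1534]
0.048 68 [0.6611 0.1533]
0.056 68 [0.6611 0.1531]
0.064 72 [0.6609 0.1531]
0.072 70 [0.6608 0.1533]
0.08 90 [0.6615 0.1535]
```

Socket D is centred over its pocket. It needs about 20.5 mm more to reach the floor.

```bash
python3 -m crank '[{"dp":[0,0,0.02],"delta_rot":[0,0,0],"fingers":-1},{"dp":[0,0,0.016],"delta_rot":[0,0,0],"fingers":-1},{"dp":[0,0,0.005],"delta_rot":[0,0,0],"fingers":-1},{"dp":[0,0,0],"delta_rot":[0,0,0],"fingers":-1},{"dp":[0,0,0],"delta_rot":[0,0,0],"fingers":1},{"dp":[0,0,0],"delta_rot":[0,0,0],"fingers":1},{"dp":[0,0,0],"delta_rot":[0,0,0],"fingers":1},{"dp":[0,0,0],"delta_rot":[0,0,0],"fingers":1},{"dp":[0,0,0],"delta_rot":[0,0,0],"fingers":1}]'; python3 -m crank '[{"dp":[0,0,-0.04],"delta_rot":[0,0,0],"fingers":1},{"dp":[0,0,-0.06],"delta_rot":[0,0,0],"fingers":1},{"dp":[0,0,-0.06],"delta_rot":[0,0,0],"fingers":1},{"dp":[0,0,-0.06],"delta_rot":[0,0,0],"fingers":1},{"dp":[-0.06,0,-0.03],"delta_rot":[0,0,0],"fingers":1},{"dp":[-0.06,0,-0.03],"delta_rot":[0,0,0],"fingers":1},{"dp":[-0.06,0,-0.03],"delta_rot":[0,0,0],"fingers":1},{"dp":[-0.06,0,0],"delta_rot":[0,0,0],"fingers":1},{"dp":[0,0,0],"delta_rot":[0,0,0],"fingers":1},{"dp":[0,0,0],"delta_rot":[0,0,0],"fingers":1},{"dp":[0,0,0],"delta_rot":[0,0,0],"fingers":1}]'
python3 - <<'E'
from h import *
i,d,P=cloud('scene'); cv2.imwrite('pics/end.png',cv2.resize(i[100:340,60:460,::-1],None,fx=2,fy=2))
for c in((.573,.355),(.666,-.133),(.557,-.372),(.6605,.1535)):
    q=P[np.hypot(P[...,0]-c[0],P[...,1]-c[1])<.035]; q=q[q[:,2]<.12]; print(np.percentile(q[:,2],98).round(4))
E
```

```text
t: 24.4
tcp_pos: [0.6639, 0.1525, 0.1248]
tool_rot: [1.0, 0.0, 0.001, -0.0]
force: [0.1, -0.3, 0.1]
finger_gap: 1.002
gripper_force: 0.0
t: 25.32
tcp_pos: [0.5442, 0.1524, 0.2796]
tool_rot: [1.0, 0.0, 0.001, -0.0]
force: [-0.1, 0.5, 0.3]
finger_gap: 0.999
gripper_force: 0.0
0.0728
0.0767
0.0828
0.0894
```

View pics/end.png

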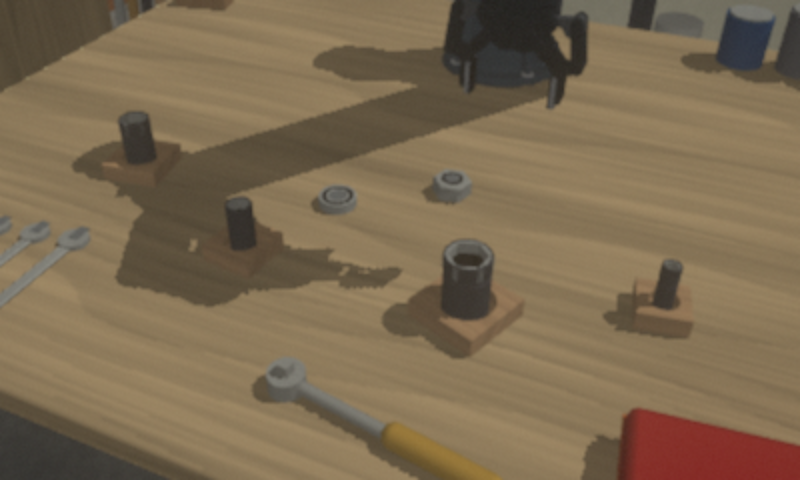

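The picture shows all four sockets upright in their blocks, at (137,135), (240,222), (467,280) and (668,283). The nut and bearing haven't been touched, and the gripper is open and clear.

```bash
python3 -c "
from station import manip
print(manip.sign_off())"
```

```text
the job is handed in; nothing more can be done
None
```

All four sockets are standing open end up in their own blocks, the nut and bearing are where they lay, the gripper is open and clear, and the job was handed in at about 25 s of the 109 s allowed.

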